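Sort out the mixed-up tuning trays

TASK

Someone put the bearing tools back in each other's cut-out trays: put the brass cup, the dial gauge and the nut driver each into the tray whose pocket is cut to its own shape, fully down in the pocket, the cup upright. Every tray is taken at the start, so use the bare cork mat (or any free spot) to park one meanwhile, and do not knock about the white yo-yo, the little oil bottle or the jar.

Things in the scene. Friction and masses are not known exactly. Their poses are not given: they have to be found in the camera images.
- cup: Loose open brass cleaning cup, straight-sided, 44 mm outside diameter, 52 mm high, wall 3 mm, 140 g. Origin: centre of its underside, z up its axis. Starts upright on the floor of the wide part of the gauge's pocket.
- gauge: Loose steel dial gauge lying face up, 200 g, 86 mm long: round head (diameter 48, 28 tall, white dial) centred at x = +19 mm; stem 14 wide, 20 tall, and pin to x = -43. Origin: underside, mid-length; x towards the head, z up. Starts lying on the rims of the driver's tray. Grip the head across y, fingertips 10 to 14 mm above its underside to clear the rim when home.
- driver: Loose aluminium nut driver lying flat, 120 g, 94 mm long: handle 54 x 30 x 28 mm (length, width, height) centred at x = -20 mm; thin shaft and 16 mm round socket to x = +47, 14 mm above the underside. Origin: handle underside height, mid-length; x towards the socket, z up. Starts on the rim of the cup's tray. Grip the handle across y, above the rim.
- cup_tile: Fixed grey plastic cut-out tray, rim 13 mm above the table, black pocket floor 3 mm above the table. 115 x 115 mm, round pocket of 56 mm diameter at its centre: the cup's. Origin: centre of the underside; cup home: its origin over this one, on the floor, any yaw.
- gauge_tile: Fixed grey plastic cut-out tray, rim 13 mm above the table, black pocket floor 3 mm above the table. 118 x 96 mm; pocket 60 x 60 mm centred at x = +19, with a slot 28 wide on to x = -49: the gauge's. Origin: centre of the underside; gauge home: origin over this one, x axes the same way, on the floor.
- driver_tile: Fixed grey plastic cut-out tray, rim 13 mm above the table, black pocket floor 3 mm above the table. 126 x 84 mm; pocket 66 x 42 mm (x, y) centred at x = -20, with a slot 26 wide on to x = +53: the driver's. Origin: centre of the underside; driver home: origin over this one, x axes the same way, on the floor.
- mat: Fixed bare cork mat, 120 x 120 mm, 4 mm thick: the free spot. Origin: centre of the underside.
- yoyo: Loose bystander, leave alone: white plastic yo-yo lying flat, diameter 56 mm, 40 mm tall. Origin: centre of the underside.
- oil: Loose bystander, leave alone: small clear oil bottle with black cap, diameter 28 mm, 62 mm tall, standing. Origin: centre of the underside.
- jar: Loose bystander, leave alone: small pale jar with a metal lid, diameter 44 mm, 40 mm tall, standing. Origin: centre of the underside.
Not all that is in view belongs to the job. Leave any blue look-alike of the driver_tile alone. Of the things that look like the gauge, the smaller one is meant.

How it is judged:
At the end, for the whole second after the job is handed in: Cup, gauge and driver lie released and at rest in their own trays: origin within 12 mm of the tray's origin from above and less than 8 mm above the tray's underside, upright within 0.1 rad; gauge and driver along their pockets within 0.3 rad (horizontal distance between cup and cup_tile below 0.012 m and z of cup in the frame of cup_tile below 0.008 m and angle between each of cup, gauge, driver's own z axis and vertical below 0.1 rad and linear speed of each of cup, gauge, driver below 0.02 m/s and angular speed of each of cup, gauge, driver below 0.2 rad/s and horizontal distance between gauge and gauge_tile below 0.012 m and z of gauge in the frame of gauge_tile below 0.008 m and angle between the x axis of gauge and the x axis of gauge_tile, either way round below 0.3 rad and horizontal distance between driver and driver_tile below 0.012 m and z of driver in the frame of driver_tile below 0.008 m and angle between the x axis of driver and the x axis of driver_tile, either way round below 0.3 rad); the robot touches nothing.
It fails at once if the white yo-yo, the oil bottle or the jar is moved by more than 20 mm (distance of any of yoyo, oil, jar from where it was at the start of the episode above 0.02 m).
It also fails if it takes over 112 s, if anything falls off the work surface, if the arm or the gripper's body presses on something with over 40 N, if the wrist force passes 120 N, or if a joint passes its speed limit or range.

ROBOT

A 7-joint arm with a two-finger parallel gripper is mounted at the origin on the work surface. World frame = base frame: x ahead of the robot, y to its left, z up, the work surface at z = 0. Lengths are in m, angles in rad, forces in N, time in s.
With the tool pointing down it reaches from about 0.4 to 0.9 m from the base axis. Payload 5.5 kg.
Tool frame: the origin (TCP) lies midway between the tips of the shut fingers; the grasp point (between the pads) lies env.hold_point_z behind it (env.hold_point_z is the distance from the TCP to the grasp point, in m); z points along the fingers, y is the direction in which the jaws open and shut (so a half turn about z gives the same grasp; the last joint's range is limited). The gripper opens to 85 mm and grips with 20 to 120 N. Pads are 22 mm wide; open, the fingers measure 114 mm over their backs; the gripper's body (76 mm by 85 mm) begins 54 mm behind the grasp point. The pads swing forward as they close: fully open they stand 13 mm farther back than shut.
Start: joints at [-0.968, 0.501, -0.427, 1.55, 0.221, 1.138, -0.21], TCP at [0.217, 0.613, 0.231] pointing down, gripper open.
Joint ranges: [-2.88, 2.88], [-0.31, 2.03], [-1.54, 1.56], [0.2, 2.42], [-1.41, 4.55], [0.19, 2.02], [-2.57, 2.57]. Speed limits (rad/s): [2.57, 2.57, 3.14, 3.14, 3.14, 3.14, 3.14].

INTERFACE

Orientations are given as a unit quaternion [x, y, z, w].
In Python, from cell import status, optics, ticket, env gives the robot as it stands.
- The arm moves only by the shell command python3 -m handwheel 'ROWS' [FORCE]. ROWS is JSON, a list of rows, each an object of numbers: "x", "y", "z": the shift along the tool's x, y, z in m; "twist": the turn about the tool's z in rad; "fingers": the finger opening in m, from 0 to 0.0854. A call has 1 to 12 rows; each row shifts and turns the commanded pose from where the row before left it, along the tool's axes as they then stand; what a row does not reach is not made up. A row lasts 1/12 s, in which the tool goes at most 41.7 mm and 7.16 degrees, less where a joint would pass 70% of its speed; a pose out of reach is approached as far as the arm can. A call is refused whole if a number of a shift passes 0.0417 or a number of a turn 0.125, either way. A call with a gripper value outside its range is refused whole. The fingers move at their own pace and stop on an object; FORCE is the grip in N (left out, the last holds). Time passes only in rows, so rows that do not move let the fingers close. It gives the time, the measured TCP pose, the force and the opening at its end, in the units of the state.
- status.sense(): the state, without advancing time (a new reading comes with each control period).
- optics.grab_frame(name): name is "side" or "top"; returns a dict with "image" (420x560x3 uint8, blue, green, red), "fx", "fy", "cx", "cy" (pixels), "extrinsics" (4x4, takes a point from world to camera coordinates). Camera axes: x right, y down, z forward; pixel columns grow to the right and rows downward; lengths in m; the calibration is good to about 2 mm. A picture is of the moment at which its call begins. There is no depth.
- ticket.job_done(): hands the job in, once; it reports no verdict.
The state is a dict: "t": time; "q": joint angles; "dq": joint speeds; "effort": joint torques, N m; "ee_pos": TCP position; "tool_rot": TCP orientation; "wrist_force": force on the tool from outside, world axes, zero at the start; "torque": the same for the moment, N m; "opening": opening from 0.0 (shut) to 1.0 (fully open).
Only numpy, scipy, OpenCV 4.12 (cv2) and the standard library are available. Lean on these libraries where they do the work, as an engineer would, in place of code of your own. Each camera call takes 0.05 s, during which the arm holds its last target. There are 200 camera calls.

## Working session

There is one attempt and no reset: what is moved stays moved. The work goes in short steps, Python scripts to look and compute and a shell command to move; the robot and the scene stay as the last step left them, time stands still between calls to the robot, and variables do not carry over. Pictures are saved under pics/ and viewed, about 12 in all and at most 16, crops included, and the job is handed in when it is done.

```bash
ls; mkdir -p pics; python3 - <<'E'
from cell import status, optics, ticket, env
import cv2, numpy as np
for n in ("top","side"):
    f=optics.grab_frame(n); cv2.imwrite(f"pics/{n}0.png",f["image"])
    print(n,f["fx"],f["fy"],f["cx"],f["cy"],np.round(f["extrinsics"],4).tolist())
s=status.sense(); print(s, env.hold_point_z)
E
```

```text
pics
top 387.57320922032824 387.57320922032824 277.614951013136 205.30269883383428 [[-0.0289, -0.9991, -0.0319, 0.0856], [-0.9987, 0.0302, -0.0403, 0.5246], [0.0412, 0.0307, -0.9987, 0.9216], [0.0, 0.0, 0.0, 1.0]]
side 462.6641053394256 462.6641053394256 284.9947205792844 203.86292585698033 [[0.8103, -0.5859, -0.0086, -0.3943], [-0.3764, -0.5092, -0.774, 0.2518], [0.4491, 0.6304, -0.6332, 1.0703], [0.0, 0.0, 0.0, 1.0]]
{'t': 0.1, 'q': array([-0.96782168,  0.50172985, -0.4268232 ,  1.55136037,  0.22078932,
        1.13828747, -0.21033547]), 'dq': array([ 4.28395072e-05,  8.43103974e-04, -7.78029021e-04, -2.61766054e-03,
        8.80662012e-05,  1.17758046e-03, -3.29478155e-04]), 'effort': array([-1.16137887e-02, -5.70816422e+01, -5.83883509e+00, -2.81748319e+01,
        1.03572261e-02,  5.60400207e-03,  9.08447419e-06]), 'ee_pos': array([0.21644339, 0.61223989, 0.23037344]), 'tool_rot': array([ 1.69058863e-01,  9.85605575e-01, -8.47283970e-04, -1.82099191e-04]), 'wrist_force': array([ 0.02344924, -0.80278963, -0.27613246]), 'torque': array([0.05519441, 0.05594633, 0.01626678]), 'opening': 0.9998278629197385} 0.0187
```

View pics/top0.png

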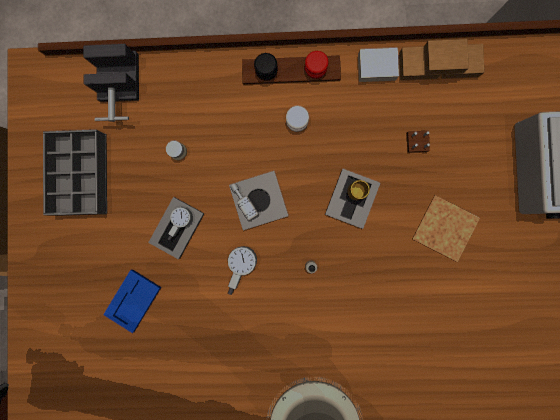

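View pics/side0.png

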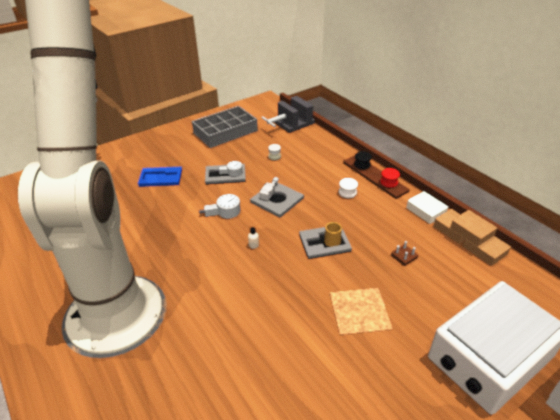

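The top view shows the gauge on the driver's tray at about (176,228), the driver on the cup's tray at (258,200), the cup in the gauge's tray at (353,198) and the mat at (447,228). The bystanders are the jar or yo-yo at (175,150) and (297,118), and the oil at (311,267). The large gauge at (240,265) and the blue tray at (132,300) are decoys. Next I'll measure and zoom in.

```bash
cat > h.py <<'E'
import cv2, numpy as np
from cell import status, optics
def frame(n="top"):
    f=optics.grab_frame(n); f["K"]=np.array([[f["fx"],0,f["cx"]],[0,f["fy"],f["cy"]],[0,0,1]]); return f
def ray(f,uv,z):
    E=f["extrinsics"]; R,t=E[:3,:3],E[:3,3]; c=-R.T@t
    d=R.T@np.linalg.inv(f["K"])@np.array([uv[0],uv[1],1.]); return c+d*(z-c[2])/d[2]
def proj(f,p):
    E=f["extrinsics"]; q=f["K"]@(E[:3,:3]@np.array(p)+E[:3,3]); return q[:2]/q[2]
def tool():
    s=status.sense(); x,y,z,w=s["tool_rot"]
    from scipy.spatial.transform import Rotation as R
    M=R.from_quat([x,y,z,w]).as_matrix(); return s,M
E
python3 - <<'E'
from h import *
f=frame(); im=f["image"]
hsv=cv2.cvtColor(im,cv2.COLOR_BGR2HSV)
g=((hsv[...,1]<50)&(hsv[...,2]>70)&(hsv[...,2]<170)).astype(np.uint8)*255
for name,(u0,v0,u1,v1) in dict(driver=(140,185,215,268),cup=(222,165,296,235),gauge=(318,160,388,235)).items():
    m=np.zeros_like(g); m[v0:v1,u0:u1]=g[v0:v1,u0:u1]
    cs,_=cv2.findContours(m,cv2.RETR_EXTERNAL,cv2.CHAIN_APPROX_NONE); c=max(cs,key=cv2.contourArea)
    P=np.array([ray(f,p[0],.013)[:2] for p in c],np.float32)
    r=cv2.minAreaRect(P); print(name,np.round(r[0],4),np.round(r[1],4),r[2], 'box',np.round(cv2.boxPoints(r),3).tolist())
m=((hsv[...,1]>60)&(hsv[...,2]>150)).astype(np.uint8)
print('mat',ray(f,(447,228),.004))
cv2.imwrite("pics/z1.png",cv2.resize(im[165:265,140:390],None,fx=3.2,fy=3.2,interpolation=cv2.INTER_CUBIC))
for n,uv,z in (('w175',(175,149),.04),('w297',(297,117),.04),('oil',(312,267),.062),('big',(240,263),.03)): print(n,ray(f,uv,z))
E
```

```text
driver [0.4806 0.3188] [0.0827 0.1257] 60.00938034057617 box [[0.4059999883174896, 0.3140000104904175], [0.5139999985694885, 0.25200000405311584], [0.5559999942779541, 0.3230000138282776], [0.44699999690055847, 0.38600000739097595]]
cup [0.5409 0.1168] [0.1138 0.1136] 15.72060775756836 box [[0.47099998593330383, 0.15600000321865082], [0.5019999742507935, 0.04699999839067459], [0.6110000014305115, 0.07800000160932541], [0.5799999833106995, 0.18700000643730164]]
gauge [ 0.5385 -0.1089] [0.0951 0.1176] 67.27392578125 box [[0.4659999907016754, -0.12999999523162842], [0.5740000009536743, -0.17599999904632568], [0.6110000014305115, -0.08799999952316284], [0.503000020980835, -0.041999999433755875]]
mat [ 0.46068392 -0.33297897  0.004     ]
w175 [0.66657489 0.30857136 0.04      ]
w297 [0.73228836 0.01755715 0.04      ]
oil [ 0.38306864 -0.00508208  0.062     ]
big [0.39287272 0.16205608 0.03      ]
```

View pics/z1.png

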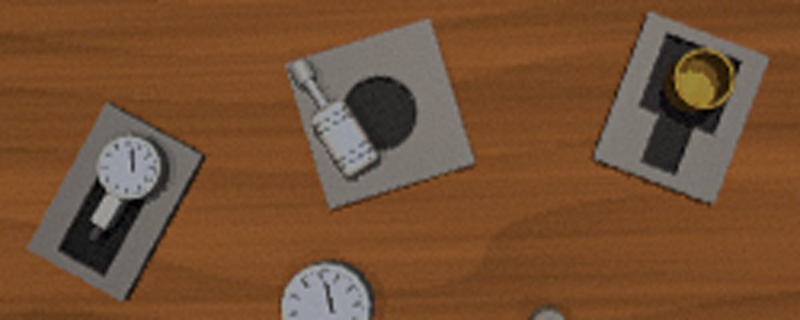

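The tray sizes match: 126x83, 114x114 and 118x95 mm. Pocket directions are clear: in the picture, driver_tile's wide part is lower-left, so its +x points up-right, and gauge_tile's wide part is up-right. Zoomed positions: gauge head (130,167) with its pin at (95,235), driver handle (347,142) with its socket at (302,75), and cup mouth (704,80).

```bash
cat >> h.py <<'E'
def to(x,y,z,yaw=None):
    "shift in tool axes (m) to a world target, then twist so tool y has this yaw (mod pi)"
    s,M=tool(); d=M.T@(np.array([x,y,z])-s["ee_pos"]); cur=np.arctan2(M[1,1],M[0,1])
    print("shift",np.round(d,4),"yaw_y",round(cur,3),end=" ")
    if yaw is not None: print("twist",round(-((yaw-cur+np.pi/2)%np.pi-np.pi/2),3),end=" ")
    print("q",np.round(s["q"],2),"ee",np.round(s["ee_pos"],4),"t",round(s["t"],2))
E
python3 - <<'E'
from h import *
f=frame()
z=lambda u,v,h: ray(f,(140+(u-1.1)/3.2,165+(v-1.1)/3.2),h)[:2]
gh=z(130,167,.041); gp=z(96,233,.023); d=gh-gp; a=np.arctan2(d[1],d[0])
print('gauge head',gh,'len',np.linalg.norm(d),'yaw',a,'grip y yaw',a+np.pi/2,'origin',gh-.019*np.array([np.cos(a),np.sin(a)]))
dh=z(347,142,.041); ds=z(302,72,.035); d=ds-dh; a=np.arctan2(d[1],d[0])
print('driver handle',dh,'len',np.linalg.norm(d),'yaw',a,'grip',a+np.pi/2)
print('cup',z(704,80,.055))
cupc=z(704,80,.055)
to(cupc[0],cupc[1],.15,0.6)
E
```

```text
gauge head [0.50547048 0.29868101] len 0.05772351155174918 yaw -0.5811545020649692 grip y yaw 0.9896418247299273 origin [0.48958972 0.30911181]
driver handle [0.51904485 0.13847354] len 0.06212069126092076 yaw 0.5525823733194657 grip 2.1233787001143622
cup [ 0.55520306 -0.11981026]
shift [-0.5633 -0.5774  0.0813] yaw_y 1.231 twist 0.631 q [-0.97  0.5  -0.43  1.55  0.22  1.14 -0.21] ee [0.2165 0.6124 0.2307] t 0.2
```

```bash
python3 -m handwheel '[{"x":-0.028,"y":-0.029,"z":0.003,"fingers":0.068},{"x":-0.028,"y":-0.029,"z":0.003},{"x":-0.028,"y":-0.029,"z":0.003},{"x":-0.028,"y":-0.029,"z":0.003},{"x":-0.028,"y":-0.029,"z":0.003},{"x":-0.028,"y":-0.029,"z":0.003},{"x":-0.028,"y":-0.029,"z":0.003},{"x":-0.028,"y":-0.029,"z":0.003},{"x":-0.028,"y":-0.029,"z":0.003},{"x":-0.028,"y":-0.029,"z":0.003}]' 40
python3 -c "
from h import *
to(.555,-.119,.15,.6)"
```

```text
shift [-0.5629 -0.5768  0.0813] yaw_y 1.231 twist 0.631 q [-0.97  0.5  -0.43  1.55  0.22  1.14 -0.21] ee [0.2165 0.6124 0.2307] t 0.2$[0]: bad value
```

```bash
python3 -m handwheel '[{"x":-0.028,"y":-0.029,"z":0.003,"twist":0,"fingers":0.068}]' 40; echo; python3 -m handwheel --help; python3 -m handwheel '[{"x":-0.028,"y":-0.029,"z":0.003}]'
```

```text
t: 0.28
ee_pos: [0.2272, 0.5821, 0.2285]
tool_rot: [0.165, 0.986, 0.003, -0.003]
wrist_force: [-0.9, 1.6, 1.4]
opening: 0.884
invalid input: not JSON, or not a number
$[0]: bad value
```

Every row needs all five keys.

```bash
python3 -m handwheel '[{"x":-0.028,"y":-0.029,"z":0.003,"twist":0,"fingers":0.068},{"x":-0.028,"y":-0.029,"z":0.003,"twist":0,"fingers":0.068},{"x":-0.028,"y":-0.029,"z":0.003,"twist":0,"fingers":0.068},{"x":-0.028,"y":-0.029,"z":0.003,"twist":0,"fingers":0.068},{"x":-0.028,"y":-0.029,"z":0.003,"twist":0,"fingers":0.068},{"x":-0.028,"y":-0.029,"z":0.003,"twist":0,"fingers":0.068},{"x":-0.028,"y":-0.029,"z":0.003,"twist":0,"fingers":0.068},{"x":-0.028,"y":-0.029,"z":0.003,"twist":0,"fingers":0.068},{"x":-0.028,"y":-0.029,"z":0.003,"twist":0,"fingers":0.068},{"x":-0.028,"y":-0.029,"z":0.003,"twist":0,"fingers":0.068}]'
python3 -c "
from h import *
to(.555,-.119,.15,.6)"
```

```text
t: 1.12
ee_pos: [0.4011, 0.2076, 0.1984]
tool_rot: [0.169, 0.986, 0.0, 0.0]
wrist_force: [0.4, 0.6, -0.0]
opening: 0.796
shift [-0.2539 -0.2567  0.0484] yaw_y 1.231 twist 0.631 q [-0.29  0.17 -0.27  2.07  0.06  0.91  0.64] ee [0.4011 0.2076 0.1984] t 1.12
```

```bash
python3 -m handwheel '[{"x":-0.0282,"y":-0.0285,"z":0.005,"twist":0,"fingers":0.068},{"x":-0.0282,"y":-0.0285,"z":0.005,"twist":0,"fingers":0.068},{"x":-0.0282,"y":-0.0285,"z":0.005,"twist":0,"fingers":0.068},{"x":-0.0282,"y":-0.0285,"z":0.005,"twist":0,"fingers":0.068},{"x":-0.0282,"y":-0.0285,"z":0.005,"twist":0,"fingers":0.068},{"x":-0.0282,"y":-0.0285,"z":0.005,"twist":0,"fingers":0.068},{"x":-0.0282,"y":-0.0285,"z":0.005,"twist":0,"fingers":0.068},{"x":-0.0282,"y":-0.0285,"z":0.005,"twist":0,"fingers":0.068},{"x":-0.0282,"y":-0.0285,"z":0.005,"twist":0,"fingers":0.068},{"x":0,"y":0,"z":0,"twist":0,"fingers":0.068}]'
python3 -c "
from h import *
to(.555,-.119,.024)"
```

```text
t: 1.95
ee_pos: [0.556, -0.1271, 0.1524]
tool_rot: [0.174, 0.985, -0.002, 0.001]
wrist_force: [0.4, -0.2, -0.1]
opening: 0.797
shift [0.004  0.0078 0.1284] yaw_y 1.221 q [ 0.2   0.42 -0.03  1.84  0.02  0.89  1.38] ee [ 0.556  -0.1271  0.1524] t 1.95
```

```bash
python3 -m handwheel '[{"x":0,"y":0,"z":0.03,"twist":0,"fingers":0.068},{"x":0,"y":0,"z":0.03,"twist":0,"fingers":0.068},{"x":0,"y":0,"z":0.01,"twist":0,"fingers":0.068},{"x":0,"y":0,"z":0,"twist":0,"fingers":0.068},{"x":0,"y":0,"z":0,"twist":0,"fingers":0.068}]'
python3 - <<'E'
from h import *
to(.555,-.119,.024)
f=frame("side");g=frame()
a=f["image"][200:280,270:380]; b=g["image"][150:250,300:410]
a=cv2.resize(a,(440,320)); b=cv2.resize(b,(352,320))
cv2.imwrite("pics/c1.png",np.hstack([a,b]))
print(proj(g,[.555,-.119,.055]))
E
```

```text
t: 2.37
ee_pos: [0.5542, -0.1166, 0.0833]
tool_rot: [0.169, 0.986, 0.0, -0.001]
wrist_force: [0.2, 1.0, 0.5]
opening: 0.793
shift [-0.0016 -0.002   0.0593] yaw_y 1.232 q [ 0.19  0.51 -0.04  1.88  0.03  0.75  1.37] ee [ 0.5542 -0.1166  0.0833] t 2.37
[359.30312957 189.75598177]
```

View pics/c1.png

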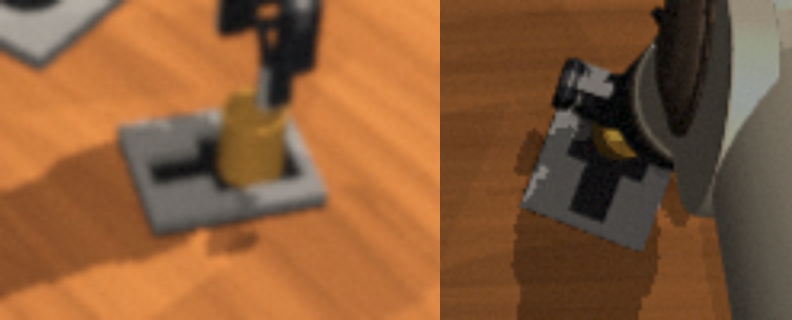

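The fingers straddle the cup and look centred. I'll descend and grip.

```bash
python3 -m handwheel '[{"x":-0.0016,"y":-0.002,"z":0.02,"twist":0,"fingers":0.068},{"x":0,"y":0,"z":0.02,"twist":0,"fingers":0.068},{"x":0,"y":0,"z":0.018,"twist":0,"fingers":0.068},{"x":0,"y":0,"z":0,"twist":0,"fingers":0.068},{"x":0,"y":0,"z":0,"twist":0,"fingers":0.03},{"x":0,"y":0,"z":0,"twist":0,"fingers":0.03},{"x":0,"y":0,"z":0,"twist":0,"fingers":0.03},{"x":0,"y":0,"z":0,"twist":0,"fingers":0.03},{"x":0,"y":0,"z":0,"twist":0,"fingers":0.03},{"x":0,"y":0,"z":0,"twist":0,"fingers":0.03}]' 30
python3 -c "
from h import *
to(.461,-.333,.085)"
```

```text
t: 3.3
ee_pos: [0.557, -0.1197, 0.0273]
tool_rot: [0.169, 0.986, -0.0, 0.002]
wrist_force: [-0.1, 0.8, 7.2]
opening: 0.51
shift [ 0.0192 -0.2331 -0.0579] yaw_y 1.231 q [ 0.19  0.6  -0.04  1.9   0.03  0.64  1.37] ee [ 0.557  -0.1197  0.0273] t 3.3
```

```bash
python3 -m handwheel '[{"x":0,"y":0,"z":-0.02,"twist":0,"fingers":0.03},{"x":0,"y":0,"z":-0.03,"twist":0,"fingers":0.03},{"x":0,"y":-0.015,"z":-0.02,"twist":0,"fingers":0.03},{"x":0.002,"y":-0.03,"z":0,"twist":0,"fingers":0.03},{"x":0.003,"y":-0.04,"z":0,"twist":0,"fingers":0.03},{"x":0.004,"y":-0.04,"z":0,"twist":0,"fingers":0.03},{"x":0.004,"y":-0.04,"z":0,"twist":0,"fingers":0.03},{"x":0.004,"y":-0.035,"z":0,"twist":0,"fingers":0.03},{"x":0.002,"y":-0.02,"z":0,"twist":0,"fingers":0.03},{"x":0,"y":-0.013,"z":0.015,"twist":0,"fingers":0.03},{"x":0,"y":0,"z":0.02,"twist":0,"fingers":0.03},{"x":0,"y":0,"z":0,"twist":0,"fingers":0.03}]'
python3 -c "
from h import *
to(.461,-.333,.028)"
```

```text
t: 4.3
ee_pos: [0.4569, -0.3329, 0.0579]
tool_rot: [0.17, 0.985, 0.001, -0.002]
wrist_force: [-0.3, 1.3, -2.1]
opening: 0.511
shift [-0.0041  0.0013  0.0299] yaw_y 1.228 q [ 0.58  0.55 -0.    1.89  0.    0.7   1.81] ee [ 0.4569 -0.3329  0.0579] t 4.3
```

```bash
python3 -m handwheel '[{"x":0,"y":0,"z":0.012,"twist":0,"fingers":0.03},{"x":0,"y":0,"z":0.01,"twist":0,"fingers":0.03},{"x":0,"y":0,"z":0.004,"twist":0,"fingers":0.03},{"x":0,"y":0,"z":0.003,"twist":0,"fingers":0.03},{"x":0,"y":0,"z":0,"twist":0,"fingers":0.03}]'; python3 -m handwheel '[{"x":0,"y":0,"z":0,"twist":0,"fingers":0.06},{"x":0,"y":0,"z":0,"twist":0,"fingers":0.068},{"x":0,"y":0,"z":0,"twist":0,"fingers":0.068},{"x":0,"y":0,"z":-0.02,"twist":0,"fingers":0.068},{"x":0,"y":0,"z":-0.03,"twist":0,"fingers":0.068},{"x":0,"y":0,"z":-0.035,"twist":0,"fingers":0.068},{"x":0,"y":0,"z":-0.035,"twist":0,"fingers":0.068},{"x":0,"y":0,"z":0,"twist":0,"fingers":0.068}]'
python3 -c "
from h import *
to(.5055,.2987,.1,.99)
to(.5055,.2987,.1,1.174)"
```

```text
t: 4.72
ee_pos: [0.4598, -0.332, 0.0308]
tool_rot: [0.169, 0.986, 0.0, -0.0]
wrist_force: [-0.0, 0.4, -2.6]
opening: 0.511
t: 5.38
ee_pos: [0.4641, -0.3358, 0.1591]
tool_rot: [0.169, 0.986, -0.003, 0.006]
wrist_force: [1.4, -0.5, 0.2]
opening: 0.798
shift [0.1733 0.6122 0.055 ] yaw_y 1.231 twist 0.241 q [ 0.58  0.4  -0.    1.84  0.    0.89  1.81] ee [ 0.4641 -0.3358  0.1591] t 5.38
shift [0.1733 0.6122 0.055 ] yaw_y 1.231 twist 0.057 q [ 0.58  0.4  -0.    1.84  0.    0.89  1.81] ee [ 0.4641 -0.3358  0.1591] t 5.38
```

```bash
python3 -m handwheel '[{"x":0.005,"y":0.018,"z":0,"twist":0,"fingers":0.068},{"x":0.0105,"y":0.037,"z":0,"twist":0,"fingers":0.068},{"x":0.0105,"y":0.037,"z":0,"twist":0,"fingers":0.068},{"x":0.0105,"y":0.037,"z":0,"twist":0,"fingers":0.068},{"x":0.0105,"y":0.037,"z":0,"twist":0,"fingers":0.068},{"x":0.0105,"y":0.037,"z":0,"twist":0,"fingers":0.068},{"x":0.0105,"y":0.037,"z":0,"twist":0,"fingers":0.068},{"x":0.0105,"y":0.037,"z":0,"twist":0,"fingers":0.068},{"x":0.0105,"y":0.037,"z":0,"twist":0,"fingers":0.068},{"x":0.0105,"y":0.037,"z":0,"twist":0,"fingers":0.068},{"x":0.0105,"y":0.037,"z":0,"twist":0,"fingers":0.068},{"x":0.0105,"y":0.037,"z":0,"twist":0,"fingers":0.068}]';  python3 -m handwheel '[{"x":0.0105,"y":0.037,"z":0,"twist":0,"fingers":0.068},{"x":0.0105,"y":0.037,"z":0,"twist":0,"fingers":0.068},{"x":0.0105,"y":0.037,"z":0,"twist":0,"fingers":0.068},{"x":0.0105,"y":0.037,"z":0,"twist":0,"fingers":0.068},{"x":0.0105,"y":0.037,"z":0,"twist":0,"fingers":0.068},{"x":0,"y":0,"z":0,"twist":0.12,"fingers":0.068},{"x":0,"y":0,"z":0,"twist":0.12,"fingers":0.068},{"x":0,"y":0,"z":0.03,"twist":0,"fingers":0.068},{"x":0,"y":0,"z":0.025,"twist":0,"fingers":0.068},{"x":0,"y":0,"z":0,"twist":0,"fingers":0.068},{"x":0,"y":0,"z":0,"twist":0,"fingers":0.068}]'
python3 - <<'E'
from h import *
to(.5055,.2987,.023,.99)
f=frame("side");g=frame()
a=f["image"][120:220,180:290]; b=g["image"][185:265,135:215]
a=cv2.resize(a,(440,400)); b=cv2.resize(b,(360,400))
cv2.imwrite("pics/g1.png",np.hstack([a,b]))
c=g["image"][185:275,395:485]; cv2.imwrite("pics/mat1.png",cv2.resize(c,(360,360)))
hsv=cv2.cvtColor(g["image"],cv2.COLOR_BGR2HSV)
E
```

```text
t: 6.38
ee_pos: [0.488, 0.11, 0.1519]
tool_rot: [0.169, 0.986, 0.0, 0.001]
wrist_force: [1.0, 0.1, 0.0]
opening: 0.795
t: 7.3
ee_pos: [0.499, 0.2994, 0.0955]
tool_rot: [0.286, 0.958, -0.001, -0.001]
wrist_force: [-0.2, -0.4, -0.0]
opening: 0.798
shift [-0.0059  0.0032  0.0725] yaw_y 0.991 twist 0.001 q [-0.44  0.52 -0.19  1.83  0.13  0.8   0.3 ] ee [0.499  0.2994 0.0955] t 7.3
```

View pics/g1.png

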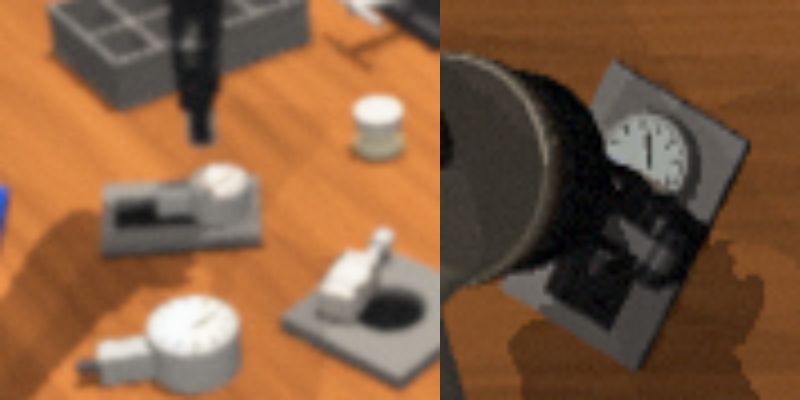

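View pics/mat1.png

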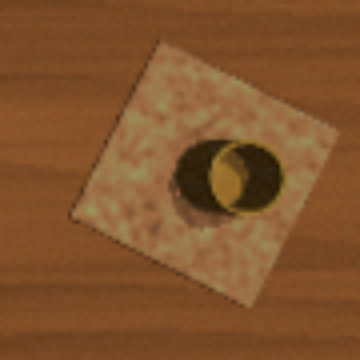

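The cup stands upright on the mat. I'll cross-check the gauge head in the side view, where I saw it at about (235.3,165.5), before descending.

```bash
python3 - <<'E'
from h import *
f=frame("side");g=frame()
print(proj(f,[.5055,.2987,.041]),proj(g,[.5055,.2987,.041]),ray(g,(180.8,217.8),.041),ray(f,(235.3,165.5),.041))
s,M=tool(); print([proj(f,s["ee_pos"]+k*.034*M[:,1]-M[:,2]*.008) for k in(-1,1)])
print('cup',ray(g,(395+248/4-.4,185+178/4-.4),.056))
E
```

```text
[234.26457805 165.11188729] [180.27300521 216.83142402] [0.50318911 0.29749448 0.041     ] [0.50701073 0.29489919 0.041     ]
[array([230.56759121, 153.80949498]), array([231.54211884, 141.80437646])]
cup [ 0.45913505 -0.33352041  0.056     ]
```

```bash
python3 -m handwheel '[{"x":-0.006,"y":0.002,"z":0.025,"twist":0,"fingers":0.068},{"x":0,"y":0,"z":0.025,"twist":0,"fingers":0.068},{"x":0,"y":0,"z":0.015,"twist":0,"fingers":0.068},{"x":0,"y":0,"z":0,"twist":0,"fingers":0.068},{"x":0,"y":0,"z":0,"twist":0,"fingers":0.068}]'
python3 -c "
from h import *
to(.5055,.297,.023,.99)"
```

```text
t: 7.92
ee_pos: [0.5062, 0.2985, 0.0318]
tool_rot: [0.286, 0.958, -0.0, -0.0]
wrist_force: [-0.3, -1.5, -0.0]
opening: 0.797
shift [-0.0002 -0.0016  0.0088] yaw_y 0.991 twist 0.001 q [-0.45  0.63 -0.17  1.84  0.15  0.69  0.29] ee [0.5062 0.2985 0.0318] t 7.92
```

```bash
python3 -m handwheel '[{"x":0,"y":-0.0015,"z":0.009,"twist":0,"fingers":0.068},{"x":0,"y":0,"z":0,"twist":0,"fingers":0.068},{"x":0,"y":0,"z":0,"twist":0,"fingers":0.035},{"x":0,"y":0,"z":0,"twist":0,"fingers":0.035},{"x":0,"y":0,"z":0,"twist":0,"fingers":0.035},{"x":0,"y":0,"z":0,"twist":0,"fingers":0.035},{"x":0,"y":0,"z":0,"twist":0,"fingers":0.035},{"x":0,"y":0,"z":0,"twist":0,"fingers":0.035}]' 50; python3 -c "
from h import *
to(.5055,.297,.023,.99)"; python3 -m handwheel '[{"x":0,"y":0,"z":-0.01,"twist":0,"fingers":0.035},{"x":0,"y":0,"z":-0.02,"twist":0,"fingers":0.035},{"x":0,"y":0,"z":-0.03,"twist":0,"fingers":0.035},{"x":0,"y":0,"z":-0.02,"twist":0,"fingers":0.035},{"x":0,"y":0,"z":-0.01,"twist":0,"fingers":0.035},{"x":0,"y":0,"z":0,"twist":0,"fingers":0.035}]'
python3 -c "
from h import *
a=-.397
to(.5385+.019*np.cos(a),-.1089+.019*np.sin(a),.11,1.174)"
```

```text
t: 8.58
ee_pos: [0.5061, 0.2978, 0.0237]
tool_rot: [0.286, 0.958, 0.001, 0.001]
wrist_force: [-1.0, -0.2, 6.5]
opening: 0.536
shift [ 0.     -0.001   0.0006] yaw_y 0.991 twist 0.001 q [-0.45  0.64 -0.16  1.85  0.16  0.67  0.28] ee [0.5061 0.2978 0.0237] t 8.58
t: 9.08
ee_pos: [0.5069, 0.2982, 0.1153]
tool_rot: [0.286, 0.958, 0.002, 0.002]
wrist_force: [0.6, 1.4, -2.0]
opening: 0.543
shift [-0.2682 -0.3198  0.0044] yaw_y 0.991 twist -0.183 q [-0.43  0.5  -0.19  1.82  0.12  0.83  0.31] ee [0.5069 0.2982 0.1153] t 9.08
```

```bash
python3 -m handwheel '[{"x":-0.012,"y":-0.0145,"z":0,"twist":0,"fingers":0.035},{"x":-0.0244,"y":-0.0291,"z":0,"twist":0,"fingers":0.035},{"x":-0.0244,"y":-0.0291,"z":0,"twist":0,"fingers":0.035},{"x":-0.0244,"y":-0.0291,"z":0,"twist":0,"fingers":0.035},{"x":-0.0244,"y":-0.0291,"z":0,"twist":0,"fingers":0.035},{"x":-0.0244,"y":-0.0291,"z":0,"twist":0,"fingers":0.035},{"x":-0.0244,"y":-0.0291,"z":0,"twist":0,"fingers":0.035},{"x":-0.0244,"y":-0.0291,"z":0,"twist":0,"fingers":0.035},{"x":-0.0244,"y":-0.0291,"z":0,"twist":0,"fingers":0.035},{"x":-0.0244,"y":-0.0291,"z":0,"twist":0,"fingers":0.035},{"x":-0.0244,"y":-0.0291,"z":0,"twist":0,"fingers":0.035},{"x":-0.012,"y":-0.0145,"z":0,"twist":0,"fingers":0.035}]';  python3 -m handwheel '[{"x":0,"y":0,"z":0.01,"twist":-0.09,"fingers":0.035},{"x":0,"y":0,"z":0.02,"twist":-0.093,"fingers":0.035},{"x":0,"y":0,"z":0.01,"twist":0,"fingers":0.035},{"x":0,"y":0,"z":0,"twist":0,"fingers":0.035},{"x":0,"y":0,"z":0,"twist":0,"fingers":0.035}]'
python3 - <<'E'
from h import *
a=-.397
to(.5385+.019*np.cos(a),-.1089+.019*np.sin(a),.014,1.174)
f=frame("side");g=frame()
A=f["image"][180:280,270:380]; b=g["image"][155:245,315:395]
cv2.imwrite("pics/g2.png",np.hstack([cv2.resize(A,(440,400)),cv2.resize(b,(356,400))]))
E
```

```text
t: 10.08
ee_pos: [0.5527, -0.1239, 0.1108]
tool_rot: [0.289, 0.957, -0.002, -0.001]
wrist_force: [0.6, -0.7, -1.4]
opening: 0.536
t: 10.5
ee_pos: [0.5527, -0.1167, 0.0708]
tool_rot: [0.198, 0.98, 0.0, -0.002]
wrist_force: [-0.3, -0.6, -1.4]
opening: 0.54
shift [-0.0031  0.0017  0.0568] yaw_y 1.172 twist -0.002 q [ 0.27  0.53 -0.14  1.89  0.1   0.73  1.24] ee [ 0.5527 -0.1167  0.0708] t 10.5
```

View pics/g2.png

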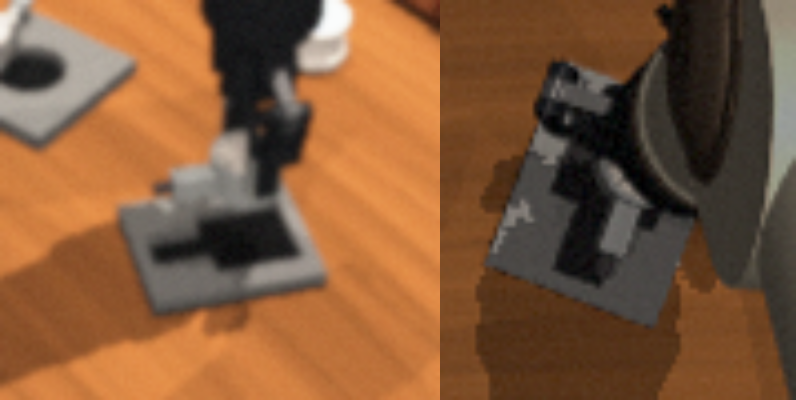

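```bash
python3 - <<'E'
from h import *
f=frame("side");g=frame()
s,M=tool(); a=1.172-np.pi/2; X=np.array([np.cos(a),np.sin(a),0]); h=s["ee_pos"]
for l,z in ((-62,10),(-50,10)):
  p=h+X*l/1000; p[2]=h[2]-.0103+z/1000; print(l,proj(f,p))
for z in (.07,.08):
  p=ray(g,(354.8,211.6),z)-h; print('stem end rel head along/across',p@X, p@np.array([-X[1],X[0],0]))
E
```

```text
-62 [309.4584105  225.44608899]
-50 [313.95756938 224.7143525 ]
stem end rel head along/across -0.05076589286188423 -0.00772619099811841
stem end rel head along/across -0.051589776643978576 -0.006263227691813747
```

```bash
python3 - <<'E'
from h import *
g=frame(); im=g["image"]; s,M=tool(); a=1.172-np.pi/2; X=np.array([np.cos(a),np.sin(a),0]);Y=np.array([-X[1],X[0],0]); h=s["ee_pos"]
G=im[185:222,338:366]; gr=cv2.cvtColor(G,cv2.COLOR_BGR2GRAY)
m=(gr>115).astype(np.uint8)
n,l,st,c=cv2.connectedComponentsWithStats(m)
for k in range(1,n):
  if st[k,4]>12:
    uv=np.argwhere(l==k)[:,::-1]+[338,185]; P=np.array([ray(g,p,.0805)-h for p in uv]); q=np.c_[P@X,P@Y].astype(np.float32)
    print(st[k],np.round(c[k]+[338,185],1),'mean',q.mean(0),cv2.minAreaRect(q))
cv2.imwrite("pics/g3.png",cv2.resize(im[180:225,330:375],(720,600)[::-1] and (600,600),interpolation=cv2.INTER_NEAREST))
E
```

```text
[ 0  0  5  7 20] [339.8 187.4] mean [-0.01329817  0.04389568] ((-0.014395707286894321, 0.04300405830144882), (0.013380642980337143, 0.008857076056301594), 20.83184814453125)
```

View pics/g3.png

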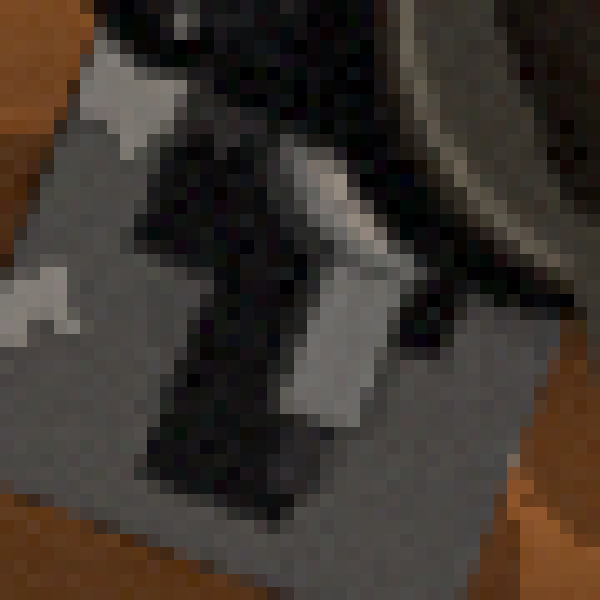

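```bash
python3 - <<'E'
from h import *
g=frame(); s,M=tool(); a=-.397; X=np.array([np.cos(a),np.sin(a),0]);Y=np.array([-X[1],X[0],0]); o=np.array([.5385,-.1089,0])
z=.0805
q=[ray(g,(330+u/13.33-.5,180+v/13.33-.5),z)-o for u,v in ((365,277),(322,415))]
for p in q: print('tile frame',p@X,p@Y)
d=q[0]-q[1]; print('yaw rel tile',np.arctan2(d@Y,d@X)); h=s["ee_pos"]-o; print('tcp',h@X,h@Y)
r=[ray(g,(330+u/13.33-.5,180+v/13.33-.5),.013)-o for u,v in ((145,475),(320,515-20))]
print('slot end',[ (p@X,p@Y) for p in r])
E
```

```text
tile frame -0.008230502672225507 -0.002681006118276225
tile frame -0.0322811454243641 -0.00413647738332837
yaw rel tile 0.06044322321909989
tcp 0.01824135960313487 -0.0013152238908317171
slot end [(np.float64(-0.048059293245152894), np.float64(0.011890916226849879)), (np.float64(-0.04019615217457242), np.float64(-0.01849883032235146))]
```

```bash
python3 -m handwheel '[{"x":-0.001,"y":0.0015,"z":0.015,"twist":0.05,"fingers":0.035},{"x":0,"y":0,"z":0.015,"twist":0,"fingers":0.035},{"x":0,"y":0,"z":0.012,"twist":0,"fingers":0.035},{"x":0,"y":0,"z":0.008,"twist":0,"fingers":0.035},{"x":0,"y":0,"z":0.004,"twist":0,"fingers":0.035},{"x":0,"y":0,"z":0.002,"twist":0,"fingers":0.035},{"x":0,"y":0,"z":0,"twist":0,"fingers":0.035}]'
python3 -c "
from h import *
a=-.397
to(.5385+.019*np.cos(a),-.1089+.019*np.sin(a),.014,1.124)"
```

```text
t: 11.38
ee_pos: [0.5556, -0.1164, 0.0161]
tool_rot: [0.222, 0.975, 0.0, -0.0]
wrist_force: [-0.5, 0.3, -1.9]
opening: 0.539
shift [-0.0003  0.0003  0.0021] yaw_y 1.124 twist 0.0 q [ 0.25  0.62 -0.11  1.9   0.11  0.63  1.19] ee [ 0.5556 -0.1164  0.0161] t 11.38
```

Gauge is at pocket depth with no contact load. I'll lower the last bit and release.

```bash
python3 -m handwheel '[{"x":0,"y":0,"z":0.0015,"twist":0,"fingers":0.035},{"x":0,"y":0,"z":0.001,"twist":0,"fingers":0.035},{"x":0,"y":0,"z":0,"twist":0,"fingers":0.035}]'; python3 -m handwheel '[{"x":0,"y":0,"z":0,"twist":0,"fingers":0.055},{"x":0,"y":0,"z":0,"twist":0,"fingers":0.068},{"x":0,"y":0,"z":0,"twist":0,"fingers":0.068},{"x":0,"y":0,"z":-0.02,"twist":0,"fingers":0.068},{"x":0,"y":0,"z":-0.03,"twist":0,"fingers":0.06},{"x":0,"y":0,"z":-0.03,"twist":0,"fingers":0.06},{"x":0,"y":0,"z":-0.03,"twist":0,"fingers":0.06},{"x":0,"y":0,"z":0,"twist":0,"fingers":0.06}]'
python3 -c "
from h import *
to(.519,.1385,.1,2.123)"
```

```text
t: 11.63
ee_pos: [0.5559, -0.1164, 0.0141]
tool_rot: [0.222, 0.975, 0.0, 0.0]
wrist_force: [0.0, 0.6, -1.9]
opening: 0.543
t: 12.3
ee_pos: [0.5601, -0.1171, 0.1302]
tool_rot: [0.222, 0.975, 0.0, 0.005]
wrist_force: [1.2, -0.6, 0.5]
opening: 0.699
shift [0.1479 0.2126 0.0293] yaw_y 1.124 twist -0.999 q [ 0.27  0.45 -0.14  1.85  0.08  0.83  1.21] ee [ 0.5601 -0.1171  0.1302] t 12.3
```

```bash
python3 -m handwheel '[{"x":0.0185,"y":0.0266,"z":0,"twist":0,"fingers":0.06},{"x":0.0185,"y":0.0266,"z":0,"twist":0,"fingers":0.06},{"x":0.0185,"y":0.0266,"z":0,"twist":0,"fingers":0.06},{"x":0.0185,"y":0.0266,"z":0,"twist":0,"fingers":0.06},{"x":0.0185,"y":0.0266,"z":0,"twist":0,"fingers":0.06},{"x":0.0185,"y":0.0266,"z":0,"twist":0,"fingers":0.06},{"x":0.0185,"y":0.0266,"z":0,"twist":0,"fingers":0.06},{"x":0.0185,"y":0.0266,"z":0,"twist":0,"fingers":0.06}]'; python3 -m handwheel '[{"x":0,"y":0,"z":0.005,"twist":-0.124,"fingers":0.06},{"x":0,"y":0,"z":0.005,"twist":-0.125,"fingers":0.06},{"x":0,"y":0,"z":0.01,"twist":-0.125,"fingers":0.06},{"x":0,"y":0,"z":0.01,"twist":-0.125,"fingers":0.06},{"x":0,"y":0,"z":0.01,"twist":-0.125,"fingers":0.06},{"x":0,"y":0,"z":0,"twist":-0.125,"fingers":0.06},{"x":0,"y":0,"z":0,"twist":-0.125,"fingers":0.06},{"x":0,"y":0,"z":0,"twist":-0.125,"fingers":0.06},{"x":0,"y":0,"z":0,"twist":0,"fingers":0.06},{"x":0,"y":0,"z":0,"twist":0,"fingers":0.06}]'
python3 - <<'E'
from h import *
to(.519,.1385,.024,2.123)
f=frame("side");g=frame()
A=f["image"][150:220,240:317]; b=g["image"][155:235,225:295]; c=g["image"][155:245,315:395]
cv2.imwrite("pics/d1.png",np.hstack([cv2.resize(A,(330,300)),cv2.resize(b,(262,300)),cv2.resize(c,(200,300))]))
E
```

```text
t: 12.97
ee_pos: [0.5137, 0.141, 0.1238]
tool_rot: [0.222, 0.975, 0.0, 0.0]
wrist_force: [1.0, -0.2, -0.5]
opening: 0.7
t: 13.8
ee_pos: [0.5141, 0.1394, 0.0837]
tool_rot: [-0.271, 0.963, 0.0, -0.0]
wrist_force: [-0.2, 0.5, 0.4]
opening: 0.704
shift [-0.0037 -0.0033  0.0597] yaw_y 2.119 twist -0.004 q [ 0.03  0.5  -0.42  1.96  0.29  0.75  1.55] ee [0.5141 0.1394 0.0837] t 13.8
```

View pics/d1.png

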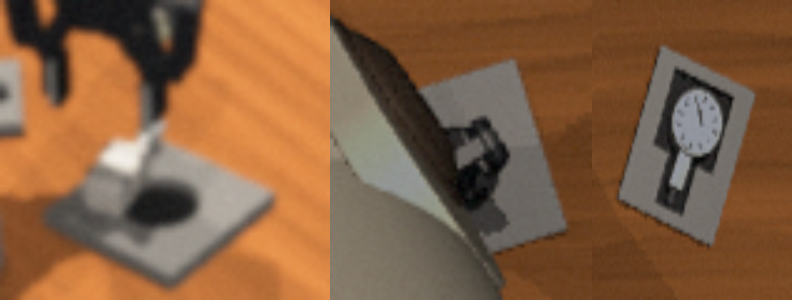

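The gauge is seated in its pocket. I'll check the driver handle's top centre, about (267.5,186) in the side view, against the top-view estimate.

```bash
python3 - <<'E'
from h import *
f=frame("side"); print(proj(f,[.519,.1385,.041]), ray(f,(267.5,186.2),.041))
to(.519,.1385,.024,2.123)
E
```

```text
[266.2657101  188.35002484] [0.52783669 0.14502891 0.041     ]
shift [-0.0036 -0.0033  0.0598] yaw_y 2.12 twist -0.003 q [ 0.02  0.5  -0.42  1.96  0.29  0.75  1.55] ee [0.5142 0.1394 0.0838] t 13.95
```

```bash
python3 -m handwheel '[{"x":-0.0036,"y":-0.003,"z":0.02,"twist":0,"fingers":0.06},{"x":0,"y":0,"z":0.02,"twist":0,"fingers":0.06},{"x":0,"y":0,"z":0.012,"twist":0,"fingers":0.06},{"x":0,"y":0,"z":0.006,"twist":0,"fingers":0.06},{"x":0,"y":0,"z":0,"twist":0,"fingers":0.06},{"x":0,"y":0,"z":0,"twist":0,"fingers":0.06}]'; python3 -m handwheel '[{"x":0,"y":0,"z":0,"twist":0,"fingers":0.045},{"x":0,"y":0,"z":0,"twist":0,"fingers":0.04},{"x":0,"y":0,"z":0,"twist":0,"fingers":0.035},{"x":0,"y":0,"z":0,"twist":0,"fingers":0.03},{"x":0,"y":0,"z":0,"twist":0,"fingers":0.02},{"x":0,"y":0,"z":0,"twist":0,"fingers":0.02},{"x":0,"y":0,"z":0,"twist":0,"fingers":0.02},{"x":0,"y":0,"z":0,"twist":0,"fingers":0.02}]' 50;  python3 -m handwheel '[{"x":0,"y":0,"z":-0.01,"twist":0,"fingers":0.02},{"x":0,"y":0,"z":-0.02,"twist":0,"fingers":0.02},{"x":0,"y":0,"z":-0.03,"twist":0,"fingers":0.02},{"x":0,"y":0,"z":-0.02,"twist":0,"fingers":0.02},{"x":0,"y":0,"z":0,"twist":0,"fingers":0.02}]'
python3 -c "
from h import *
a=-.5235
to(.4806-.02*np.cos(a),.3188-.02*np.sin(a),.1,a+np.pi/2)"
```

```text
t: 14.45
ee_pos: [0.5186, 0.1391, 0.0258]
tool_rot: [-0.273, 0.962, 0.0, -0.0]
wrist_force: [-0.2, -0.5, -0.5]
opening: 0.703
t: 15.12
ee_pos: [0.5194, 0.139, 0.0268]
tool_rot: [-0.273, 0.962, -0.0, 0.001]
wrist_force: [-1.9, -0.9, 5.5]
opening: 0.332
t: 15.53
ee_pos: [0.5217, 0.1399, 0.1105]
tool_rot: [-0.273, 0.962, -0.0, 0.004]
wrist_force: [1.0, 0.8, -1.5]
opening: 0.339
shift [-0.0493  0.1915  0.0104] yaw_y 2.123 twist 1.076 q [ 0.04  0.46 -0.44  1.93  0.27  0.8   1.58] ee [0.5217 0.1399 0.1105] t 15.53
```

```bash
python3 -m handwheel '[{"x":-0.005,"y":0.02,"z":0,"twist":0,"fingers":0.02},{"x":-0.0079,"y":0.0303,"z":0,"twist":0,"fingers":0.02},{"x":-0.0079,"y":0.0303,"z":0,"twist":0,"fingers":0.02},{"x":-0.0079,"y":0.0303,"z":0,"twist":0,"fingers":0.02},{"x":-0.0079,"y":0.0303,"z":0,"twist":0,"fingers":0.02},{"x":-0.0079,"y":0.0303,"z":0,"twist":0,"fingers":0.02},{"x":-0.005,"y":0.02,"z":0,"twist":0,"fingers":0.02}]'; python3 -m handwheel '[{"x":0,"y":0,"z":0,"twist":0.1,"fingers":0.02},{"x":0,"y":0,"z":0,"twist":0.122,"fingers":0.02},{"x":0,"y":0,"z":0,"twist":0.122,"fingers":0.02},{"x":0,"y":0,"z":0,"twist":0.122,"fingers":0.02},{"x":0,"y":0,"z":0,"twist":0.122,"fingers":0.02},{"x":0,"y":0,"z":0.01,"twist":0.122,"fingers":0.02},{"x":0,"y":0,"z":0.015,"twist":0.122,"fingers":0.02},{"x":0,"y":0,"z":0.01,"twist":0.122,"fingers":0.02},{"x":0,"y":0,"z":0.005,"twist":0.122,"fingers":0.02},{"x":0,"y":0,"z":0,"twist":0,"fingers":0.02},{"x":0,"y":0,"z":0,"twist":0,"fingers":0.02}]'
python3 - <<'E'
from h import *
a=-.5235
to(.4806-.02*np.cos(a),.3188-.02*np.sin(a),.016,a+np.pi/2)
f=frame("side");g=frame()
A=f["image"][130:200,180:265]; b=g["image"][195:265,140:210]
cv2.imwrite("pics/d2.png",np.hstack([cv2.resize(A,(400,330)),cv2.resize(b,(396,330))[:330]]))
s,M=tool(); X=np.array([np.cos(a),np.sin(a),0]); o=s["ee_pos"]-[0,0,.0128]
print('side handle rear top',proj(f,o-X*.027+[0,0,.028]),'socket tip',proj(f,o+X*.067+[0,0,.014]),'top socket',proj(g,o+X*.059+[0,0,.022]))
E
```

```text
t: 16.12
ee_pos: [0.4583, 0.3311, 0.1057]
tool_rot: [-0.274, 0.962, 0.001, -0.0]
wrist_force: [0.4, 0.2, -1.6]
opening: 0.336
t: 17.03
ee_pos: [0.4598, 0.3275, 0.0653]
tool_rot: [0.257, 0.966, -0.001, -0.0]
wrist_force: [1.0, -0.5, -0.5]
opening: 0.334
shift [-0.0024  0.0029  0.0493] yaw_y 1.051 twist 0.004 q [-0.51  0.54 -0.19  1.89  0.15  0.72  0.26] ee [0.4598 0.3275 0.0653] t 17.03
side handle rear top [207.07337848 155.51491021] socket tip [237.87567623 157.36242214] top socket [176.01932162 213.98437724]
```

View pics/d2.png

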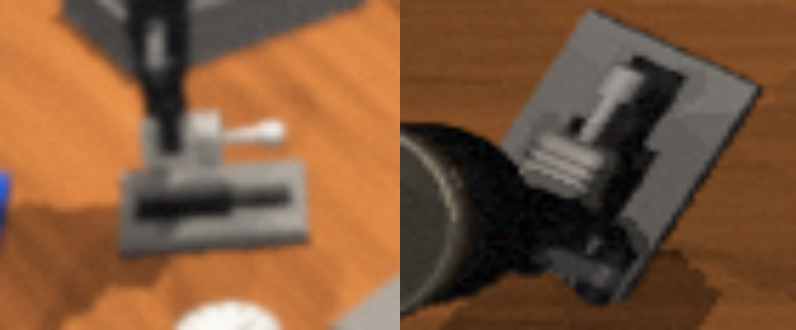

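```bash
python3 - <<'E'
from h import *
f=frame("side");g=frame();a=-.5235;X=np.array([np.cos(a),np.sin(a),0]);Y=np.array([-X[1],X[0],0])
s,M=tool();o=s["ee_pos"].copy(); to(.4806-.02*np.cos(a),.3188-.02*np.sin(a),.016,a+np.pi/2)
z0=o[2]-.0128
def rep(n,p): p=p-o; print(n,np.round([p@X*1e3,p@Y*1e3],1))
t=lambda u,v,z: ray(g,(140+(u-400)/5.657-.4,195+v/4.714-.4),z)
rep('socket top c (exp 59,0)',t(622,80,z0+.022))
rep('shaft base (exp 27,0)',t(592,132,z0+.018))
rep('handle front L (27,15)',t(537,135,z0+.026)); rep('handle front R (27,-15)',t(612,155,z0+.026))
rep('side tip (67,0)',ray(f,(180+285/4.706-.4,130+130/4.714-.4),z0+.014))
E
```

```text
shift [-0.0018  0.0018  0.0503] yaw_y 1.049 twist 0.002 q [-0.51  0.54 -0.19  1.89  0.15  0.72  0.25] ee [0.4608 0.3281 0.0663] t 17.23
socket top c (exp 59,0) [66.6 -3.3]
shaft base (exp 27,0) [38.5 -3.7]
handle front L (27,15) [27.9 13. ]
handle front R (27,-15) [ 33.9 -18.1]
side tip (67,0) [73.9 -0.4]
```

The driver sits about 6 mm forward in the grip and is level and parallel. I'll correct for that and lower.

```bash
python3 -m handwheel '[{"x":0.0042,"y":0.003,"z":0.012,"twist":0,"fingers":0.02},{"x":0,"y":0,"z":0.015,"twist":0,"fingers":0.02},{"x":0,"y":0,"z":0.01,"twist":0,"fingers":0.02},{"x":0,"y":0,"z":0.005,"twist":0,"fingers":0.02},{"x":0,"y":0,"z":0.004,"twist":0,"fingers":0.02},{"x":0,"y":0,"z":0.002,"twist":0,"fingers":0.02},{"x":0,"y":0,"z":0,"twist":0,"fingers":0.02},{"x":0,"y":0,"z":0,"twist":0,"fingers":0.02}]'
python3 -c "
from h import *
a=-.5235
to(.4806-.026*np.cos(a),.3188-.026*np.sin(a),.016,a+np.pi/2)"
```

```text
t: 17.9
ee_pos: [0.4586, 0.3327, 0.018]
tool_rot: [0.259, 0.966, 0.0, 0.0]
wrist_force: [-0.6, 0.2, -1.0]
opening: 0.335
shift [-0.    -0.001  0.002] yaw_y 1.047 twist -0.0 q [-0.54  0.62 -0.18  1.9   0.17  0.63  0.23] ee [0.4586 0.3327 0.018 ] t 17.9
```

```bash
python3 -m handwheel '[{"x":0,"y":0,"z":0.0015,"twist":0,"fingers":0.02},{"x":0,"y":0,"z":0.001,"twist":0,"fingers":0.02},{"x":0,"y":0,"z":0,"twist":0,"fingers":0.02}]'; python3 -m handwheel '[{"x":0,"y":0,"z":0,"twist":0,"fingers":0.045},{"x":0,"y":0,"z":0,"twist":0,"fingers":0.06},{"x":0,"y":0,"z":0,"twist":0,"fingers":0.06},{"x":0,"y":0,"z":-0.02,"twist":0,"fingers":0.06},{"x":0,"y":0,"z":-0.03,"twist":0,"fingers":0.068},{"x":0,"y":0,"z":-0.04,"twist":0,"fingers":0.068},{"x":0,"y":0,"z":-0.04,"twist":0,"fingers":0.068},{"x":0,"y":0,"z":0,"twist":0,"fingers":0.068}]'
python3 -c "
from h import *
to(.4595,-.333,.14)"
```

```text
t: 18.15
ee_pos: [0.4589, 0.333, 0.0168]
tool_rot: [0.259, 0.966, 0.001, 0.001]
wrist_force: [-2.4, -1.0, 6.7]
opening: 0.331
t: 18.82
ee_pos: [0.4626, 0.3361, 0.1533]
tool_rot: [0.259, 0.966, 0.005, 0.004]
wrist_force: [0.6, 0.9, 0.5]
opening: 0.796
shift [-0.3319 -0.5811  0.008 ] yaw_y 1.047 q [-0.5   0.42 -0.22  1.84  0.12  0.88  0.27] ee [0.4626 0.3361 0.1533] t 18.82
```

```bash
python3 -m handwheel '[{"x":-0.0098,"y":-0.0171,"z":0,"twist":0,"fingers":0.068},{"x":-0.0195,"y":-0.0342,"z":0,"twist":0,"fingers":0.068},{"x":-0.0195,"y":-0.0342,"z":0,"twist":0,"fingers":0.068},{"x":-0.0195,"y":-0.0342,"z":0,"twist":0,"fingers":0.068},{"x":-0.0195,"y":-0.0342,"z":0,"twist":0,"fingers":0.068},{"x":-0.0195,"y":-0.0342,"z":0,"twist":0,"fingers":0.068},{"x":-0.0195,"y":-0.0342,"z":0,"twist":0,"fingers":0.068},{"x":-0.0195,"y":-0.0342,"z":0,"twist":0,"fingers":0.068},{"x":-0.0195,"y":-0.0342,"z":0,"twist":0,"fingers":0.068},{"x":-0.0195,"y":-0.0342,"z":0,"twist":0,"fingers":0.068},{"x":-0.0195,"y":-0.0342,"z":0,"twist":0,"fingers":0.068},{"x":-0.0195,"y":-0.0342,"z":0,"twist":0,"fingers":0.068}]'; python3 -m handwheel '[{"x":-0.0195,"y":-0.0342,"z":0,"twist":0,"fingers":0.068},{"x":-0.0195,"y":-0.0342,"z":0,"twist":0,"fingers":0.068},{"x":-0.0195,"y":-0.0342,"z":0,"twist":0,"fingers":0.068},{"x":-0.0195,"y":-0.0342,"z":0,"twist":0,"fingers":0.068},{"x":-0.0195,"y":-0.0342,"z":0,"twist":0,"fingers":0.068},{"x":-0.0098,"y":-0.0171,"z":0.01,"twist":0,"fingers":0.068},{"x":0,"y":0,"z":0.03,"twist":0,"fingers":0.068},{"x":0,"y":0,"z":0.02,"twist":0,"fingers":0.068},{"x":0,"y":0,"z":0,"twist":0,"fingers":0.068},{"x":0,"y":0,"z":0,"twist":0,"fingers":0.068}]'
python3 - <<'E'
from h import *
to(.4595,-.333,.029)
g=frame(); b=g["image"][195:265,140:210]
cv2.imwrite("pics/d3.png",cv2.resize(b,(420,420)))
E
```

```text
t: 19.82
ee_pos: [0.4557, -0.1222, 0.1455]
tool_rot: [0.259, 0.966, 0.0, 0.0]
wrist_force: [0.3, 0.8, -0.6]
opening: 0.795
t: 20.65
ee_pos: [0.4537, -0.3361, 0.0842]
tool_rot: [0.259, 0.966, 0.001, -0.001]
wrist_force: [0.5, -0.3, -0.1]
opening: 0.795
shift [-0.0036  0.0056  0.0552] yaw_y 1.047 q [ 0.54  0.51  0.06  1.89 -0.04  0.75  1.67] ee [ 0.4537 -0.3361  0.0842] t 20.65
```

View pics/d3.png

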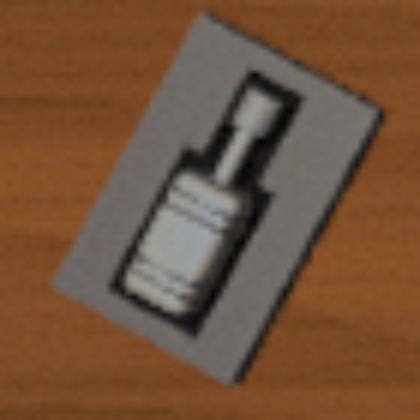

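The driver sits well inside its pocket. Now the cup.

```bash
python3 -m handwheel '[{"x":-0.0036,"y":0.0056,"z":0.01,"twist":0,"fingers":0.068},{"x":0,"y":0,"z":0.02,"twist":0,"fingers":0.068},{"x":0,"y":0,"z":0.015,"twist":0,"fingers":0.068},{"x":0,"y":0,"z":0.01,"twist":0,"fingers":0.068},{"x":0,"y":0,"z":0,"twist":0,"fingers":0.068},{"x":0,"y":0,"z":0,"twist":0,"fingers":0.04},{"x":0,"y":0,"z":0,"twist":0,"fingers":0.03},{"x":0,"y":0,"z":0,"twist":0,"fingers":0.03},{"x":0,"y":0,"z":0,"twist":0,"fingers":0.03},{"x":0,"y":0,"z":0,"twist":0,"fingers":0.03},{"x":0,"y":0,"z":0,"twist":0,"fingers":0.03}]' 30; python3 -c "
from h import *
to(.4595,-.333,.029)";  python3 -m handwheel '[{"x":0,"y":0,"z":-0.015,"twist":0,"fingers":0.03},{"x":0,"y":0,"z":-0.025,"twist":0,"fingers":0.03},{"x":0,"y":0,"z":-0.035,"twist":0,"fingers":0.03},{"x":0,"y":0,"z":-0.02,"twist":0,"fingers":0.03},{"x":0,"y":0,"z":0,"twist":0,"fingers":0.03}]'
python3 -c "
from h import *
to(.5409,.1168,.12)"
```

```text
t: 21.62
ee_pos: [0.4616, -0.3343, 0.0315]
tool_rot: [0.259, 0.966, -0.0, 0.001]
wrist_force: [0.2, 0.6, 5.7]
opening: 0.499
shift [0.0025 0.0001 0.0025] yaw_y 1.047 q [ 0.54  0.6   0.05  1.9  -0.05  0.65  1.67] ee [ 0.4616 -0.3343  0.0315] t 21.62
t: 22.03
ee_pos: [0.4633, -0.3358, 0.1301]
tool_rot: [0.259, 0.966, -0.001, 0.004]
wrist_force: [0.8, -0.3, -0.8]
opening: 0.499
shift [0.1593 0.4307 0.0086] yaw_y 1.047 q [ 0.53  0.45  0.07  1.86 -0.04  0.83  1.66] ee [ 0.4633 -0.3358  0.1301] t 22.03
```

```bash
python3 -m handwheel '[{"x":0.0062,"y":0.0166,"z":0,"twist":0,"fingers":0.03},{"x":0.0123,"y":0.0331,"z":0,"twist":0,"fingers":0.03},{"x":0.0123,"y":0.0331,"z":0,"twist":0,"fingers":0.03},{"x":0.0123,"y":0.0331,"z":0,"twist":0,"fingers":0.03},{"x":0.0123,"y":0.0331,"z":0,"twist":0,"fingers":0.03},{"x":0.0123,"y":0.0331,"z":0,"twist":0,"fingers":0.03},{"x":0.0123,"y":0.0331,"z":0,"twist":0,"fingers":0.03},{"x":0.0123,"y":0.0331,"z":0,"twist":0,"fingers":0.03},{"x":0.0123,"y":0.0331,"z":0,"twist":0,"fingers":0.03},{"x":0.0123,"y":0.0331,"z":0,"twist":0,"fingers":0.03},{"x":0.0123,"y":0.0331,"z":0,"twist":0,"fingers":0.03},{"x":0.0123,"y":0.0331,"z":0,"twist":0,"fingers":0.03}]'; python3 -m handwheel '[{"x":0.0123,"y":0.0331,"z":0,"twist":0,"fingers":0.03},{"x":0.0062,"y":0.0166,"z":0,"twist":0,"fingers":0.03},{"x":0,"y":0,"z":0.02,"twist":0,"fingers":0.03},{"x":0,"y":0,"z":0.03,"twist":0,"fingers":0.03},{"x":0,"y":0,"z":0,"twist":0,"fingers":0.03},{"x":0,"y":0,"z":0,"twist":0,"fingers":0.03},{"x":0,"y":0,"z":0,"twist":0,"fingers":0.03}]'
python3 - <<'E'
from h import *
f=frame("side");g=frame()
to(.5409,.1168,.0305)
A=f["image"][140:220,240:330]; b=g["image"][155:235,225:295]
cv2.imwrite("pics/p1.png",np.hstack([cv2.resize(A,(450,400)),cv2.resize(b,(350,400))]))
s,M=tool(); o=s["ee_pos"]-[0,0,.0275]
print('exp bottom c',proj(f,o),'top c',proj(f,o+[0,0,.052]),'tile',proj(f,[.5409,.1168,.013]))
E
```

```text
t: 23.03
ee_pos: [0.5276, 0.0682, 0.1243]
tool_rot: [0.259, 0.966, -0.0, -0.001]
wrist_force: [1.6, 0.4, -1.4]
opening: 0.501
t: 23.62
ee_pos: [0.5372, 0.1185, 0.0755]
tool_rot: [0.259, 0.966, -0.0, -0.0]
wrist_force: [1.0, 0.6, -1.0]
opening: 0.502
shift [-0.0031 -0.0005  0.0461] yaw_y 1.046 q [-0.21  0.5  -0.07  1.93  0.05  0.72  0.74] ee [0.5383 0.1188 0.0766] t 23.72
exp bottom c [275.41401688 187.04657275] top c [275.01992982 172.5529094 ] tile [276.75722808 196.7211772 ]
```

View pics/p1.png

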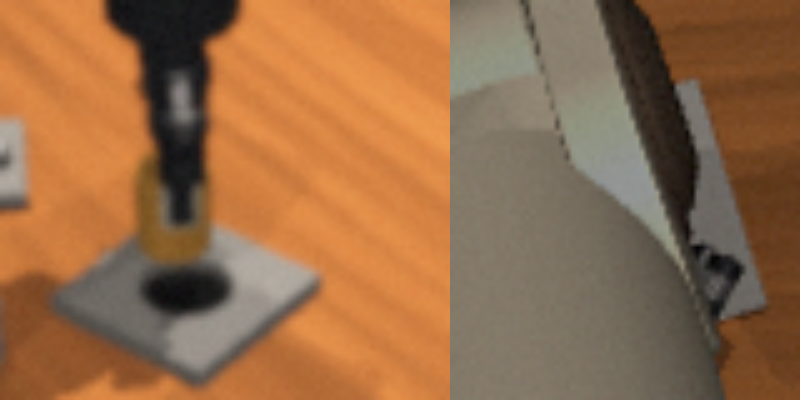

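The cup is upright and matches its predicted position in the side view. I'll lower it into the pocket.

```bash
python3 -m handwheel '[{"x":-0.003,"y":-0.001,"z":0.01,"twist":0,"fingers":0.03},{"x":0,"y":0,"z":0.012,"twist":0,"fingers":0.03},{"x":0,"y":0,"z":0.008,"twist":0,"fingers":0.03},{"x":0,"y":0,"z":0.006,"twist":0,"fingers":0.03},{"x":0,"y":0,"z":0.004,"twist":0,"fingers":0.03},{"x":0,"y":0,"z":0.003,"twist":0,"fingers":0.03},{"x":0,"y":0,"z":0,"twist":0,"fingers":0.03},{"x":0,"y":0,"z":0,"twist":0,"fingers":0.03}]'
python3 -c "
from h import *
to(.5409,.1168,.0305)"
```

```text
t: 24.38
ee_pos: [0.5393, 0.1167, 0.0321]
tool_rot: [0.259, 0.966, -0.0, -0.0]
wrist_force: [-0.4, 0.5, -1.9]
opening: 0.5
shift [-0.0013  0.0009  0.0016] yaw_y 1.047 q [-0.21  0.57 -0.06  1.94  0.06  0.63  0.74] ee [0.5393 0.1167 0.0321] t 24.38
```

```bash
python3 -m handwheel '[{"x":0,"y":0,"z":0.0015,"twist":0,"fingers":0.03},{"x":0,"y":0,"z":0.001,"twist":0,"fingers":0.03},{"x":0,"y":0,"z":0,"twist":0,"fingers":0.03}]'; python3 -m handwheel '[{"x":0,"y":0,"z":0,"twist":0,"fingers":0.055},{"x":0,"y":0,"z":0,"twist":0,"fingers":0.068},{"x":0,"y":0,"z":0,"twist":0,"fingers":0.068},{"x":0,"y":0,"z":0,"twist":0,"fingers":0.068},{"x":0,"y":0,"z":-0.02,"twist":0,"fingers":0.068},{"x":0,"y":0,"z":-0.03,"twist":0,"fingers":0.068},{"x":0,"y":0,"z":-0.04,"twist":0,"fingers":0.068},{"x":0,"y":0,"z":-0.03,"twist":0,"fingers":0.068},{"x":0,"y":0.03,"z":0,"twist":0,"fingers":0.068},{"x":0.03,"y":0.03,"z":0,"twist":0,"fingers":0.068},{"x":0.03,"y":0.03,"z":0,"twist":0,"fingers":0.068},{"x":0.03,"y":0.03,"z":0,"twist":0,"fingers":0.068}]';  python3 -m handwheel '[{"x":0.03,"y":0.02,"z":0,"twist":0,"fingers":0.068},{"x":0.03,"y":0.02,"z":0,"twist":0,"fingers":0.068},{"x":0.03,"y":0.02,"z":0,"twist":0,"fingers":0.068},{"x":0.03,"y":0.02,"z":0,"twist":0,"fingers":0.068},{"x":0.02,"y":0.02,"z":0,"twist":0,"fingers":0.068},{"x":0,"y":0,"z":0,"twist":0,"fingers":0.068},{"x":0,"y":0,"z":0,"twist":0,"fingers":0.068}]'
python3 - <<'E'
from h import *
f=frame("side");g=frame()
A=f["image"][140:270,190:400]; b=g["image"][100:290,140:400]
cv2.imwrite("pics/f1.png",np.vstack([cv2.resize(A,(480,297)),cv2.resize(b,(480,300))[:300]]))
a,b2=-.397,-.5235
for n,p,h in (('cup',[.5409,.1168],.055),('gauge head',[.5385+.019*np.cos(a),-.1089+.019*np.sin(a)],.031),('drv handle',[.4806-.02*np.cos(b2),.3188-.02*np.sin(b2)],.031)):
  print(n,'top exp',proj(g,[*p,h]),'side exp',proj(f,[*p,h]))
E
```

```text
t: 24.63
ee_pos: [0.5399, 0.1168, 0.0305]
tool_rot: [0.259, 0.966, 0.0, 0.0]
wrist_force: [-1.0, -0.1, 2.4]
opening: 0.504
t: 25.63
ee_pos: [0.5221, 0.2644, 0.1503]
tool_rot: [0.26, 0.966, 0.0, 0.0]
wrist_force: [0.6, 0.1, 0.0]
opening: 0.797
t: 26.22
ee_pos: [0.4491, 0.4224, 0.1496]
tool_rot: [0.257, 0.967, 0.0, -0.0]
wrist_force: [0.4, 0.2, -0.4]
opening: 0.794
cup top exp [256.57303293 199.08111848] side exp [276.47219862 185.45705059]
gauge head top exp [356.2821331  190.18004667] side exp [331.78479689 233.18485408]
drv handle top exp [169.22260529 235.0371886 ] side exp [218.14808957 167.90027639]
```

View pics/f1.png

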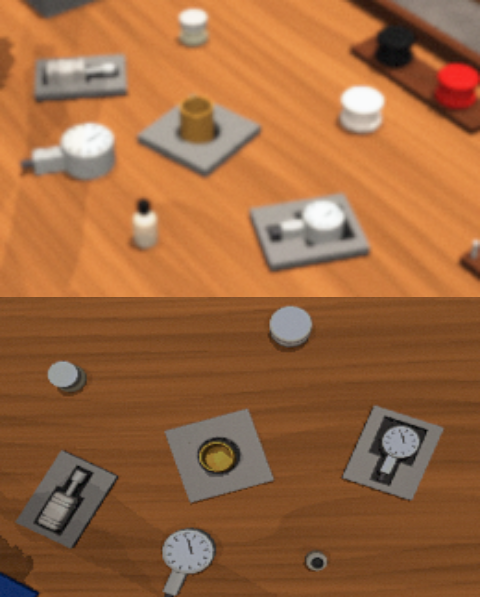

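The last picture shows all three tools down in their own pockets, the bystanders in place and the arm clear. I'll hand in.

```bash
python3 -c "
from cell import ticket,status
print(ticket.job_done(), status.sense()['t'])"
```

```text
the job is handed in; nothing more can be done
the job is handed in; nothing more can be done
```

The cup, the dial gauge and the nut driver are each in their own tray, and the job was handed in at about 26 s of the 112 s allowed. I parked the cup on the cork mat, moved the gauge and then the driver into their trays, and brought the cup home last.

What the last checks showed:
- **Fit:** Both cameras showed all three tools in their pockets, with the cup upright and the arm clear. The cup and the gauge head sat about 2–3 mm from where they should be.
- **Driver, readings disagree:** A close-up right after placing it put the handle about 3 mm off centre. A coarser reading from the last picture gave about 7 mm. The close-up showed dark pocket floor all round the handle, which limits the error to less than 12 mm.
- **Bystanders:** The yo-yo, oil bottle and jar look untouched by eye; I did not re-measure them.
- **Forces and depth:** Wrist force readings stayed under 8 N. I judged depth from gripper height at release and from the pictures, as there is no depth camera.

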